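# Refit the filter frame in the bench dust extractor

## Task

Put the filter frame that has a thin tongue along one edge back into the open bay on top of the dust extractor: hook its tongue under the steel lip, swing the other end down and press it fully home so that the sprung catch snaps back over it. Then let go, and leave the square frame and the other things on the bench where they are.

Things in the scene. Friction and masses are not known exactly. Their poses are not given: they have to be found in the camera images.
- extractor: Grey steel bench dust extractor, a flat box fixed to the bench: 205 mm long (x from -100 to +105), 184 mm wide, rim 69.5 mm high, stub pipe on its far end. Origin on the bench under the bay's centre; x points from the lip to the catch, z up. The bay is an open recess in its top, 14.5 mm deep, flat floor, upright walls at x = -75 and +75 mm, y = -58 and +58 mm.
- bay (a point): Centre of the bay's floor, 55 mm above the bench, axes as the extractor's.
- lip_edge (a point): Middle of the free edge of the steel lip, half-way through its 3 mm thickness, 13 mm above the bay floor. The lip overhangs the bay by 10 mm along the whole x = -75 mm wall (edge at x = -65 mm); the slot between the bay floor and its underside is 11.8 mm high.
- catch (a joint): Sprung steel catch on the bay's +x wall, 40 mm wide: 0 m = home, nose 7 mm over the bay, flat underside 14 mm above the bay floor. It slides outward (+x) up to 0.012 m and springs back (1 N at home, 200 N/m). Pressing the frame's end down past it takes about 3 to 12 N.
- catch_nose (a point): Tip of the catch's nose, 1.5 mm above its underside. Above it the catch is a ramp 30 degrees from upright, leaning outward and rising to 15 mm above the rim, so an edge pressed down on it pushes the catch out. Catch and guides stand up to 22 mm above the rim at extractor x = 77 to 105 mm, y = -32 to 32 mm.
- filter_grip (a point): Centre of the black upright pull ridge (18 mm thick in x, 60 wide in y, 30 tall) in the middle of the filter frame that fits: aluminium with pleated paper, 260 g, 146 mm long (x, -73 to +73), 110 wide (y), lying flat on the bench. The point is 15 mm above the frame's top face, 27 mm above its underside. x points away from the tongue, z up.
- filter_tongue (a point): Middle of the free end of the tongue (x = -73 mm of the frame), half-way through its 5 mm thickness; axes as filter_grip. The tongue is 100 mm wide, level with the frame's underside, 16 mm long; the rest of the frame (x = -57 to +73 mm) is 12 mm thick. Seated, the frame is centred in the bay with 2 mm play in x, 3 mm in y, axes parallel to the bay's.
- spare_grip (a point): Centre of the like pull ridge of another frame, 112 x 112 x 12 mm square, without a tongue; it belongs to another machine and is to stay where it lies. Axes and heights as filter_grip.
- jar: Glass jar, 72 mm across, 100 mm tall, a bystander; origin at its underside.
- jar_amber: Amber jar, 60 mm across, 85 mm tall, a bystander; origin at its underside.
- steel_block: Steel bench block 70 x 70 x 22 mm, a bystander; origin at its underside.
- bangle: Brass bangle lying flat, 64 mm across, 8 mm high, a bystander; origin at its underside.
- ring_cone: Wooden ring cone, 64 mm across the foot, 150 mm tall, a bystander; origin at its underside.
- burnisher: Hand tool 160 mm long lying near the robot, a bystander.
- bench_brush: Brush 170 mm long lying near the robot, a bystander.
- dish: White bowl 84 mm across, 35 mm tall, a bystander; origin at its underside.
Not all that is in view belongs to the job. What is shaped like the part that bears filter_grip but orange or yellow is not meant.

How it is judged:
By the outcome, as a careful person would: the job done as asked, in the order asked, and still so for the second after the job is handed in, with the robot touching nothing.
It also fails if it takes over 48 s, if anything falls off the work surface, if the arm or the gripper's body presses on something with over 40 N, if the wrist force passes 120 N, or if a joint passes its speed limit or range.

## Robot

A 6-joint arm with a two-finger parallel gripper is mounted at the origin on the work surface. World frame = base frame: x ahead of the robot, y to its left, z up, the work surface at z = 0. Lengths are in m, angles in rad, forces in N, time in s.
With the tool pointing down it reaches from about 0.35 to 0.775 m from the base axis. Payload 7.3 kg.
Tool frame: the origin (TCP) lies midway between the tips of the shut fingers; the grasp point (between the pads) lies 19 mm behind it; z points along the fingers, y is the line along which they close (so a half turn about z gives the same grasp; the last joint's range is limited). The gripper opens to 92 mm and grips with 3 to 60 N. Pads are 19 mm wide; open, the fingers measure 130 mm over their backs; the gripper's body (75 mm by 190 mm) begins 47 mm behind the grasp point.
Start: joints at [0.969, 0.342, 1.524, -0, 1.275, -0.146], TCP at [0.231, 0.471, 0.206] pointing down, gripper open.
Joint ranges: [-2.53, 2.53], [-0.77, 2.02], [0.04, 2.7], [-1, 4.14], [0.28, 2.66], [-3.11, 3.11]. Speed limits (rad/s): [2.57, 2.57, 3.14, 3.14, 3.14, 3.14].

## Interface

Orientations are given as [roll, pitch, yaw] about the fixed x, y, z axes, in that order (R = Rz(yaw) Ry(pitch) Rx(roll)).
In Python, from cell import monitor, vision, workorder gives the robot as it stands.
- The arm moves only by the tool move_arm, never from a script. Its argument "rows" is a list of rows, each a list of 5 numbers: the shift along the world's x, y, z in mm, then the turn about the world's z in rad, then the closure, from -1 (fully open) to 1 (shut). A call has 1 to 12 rows; each row shifts and turns the commanded pose from where the row before left it; what a row does not reach is not made up. A row lasts 1/10 s, in which the tool goes at most 50 mm and 8.59 degrees, less where a joint would pass 70% of its speed; a pose out of reach is approached as far as the arm can. A call is refused whole if a number of a shift passes 50 or a number of a turn 0.15, either way. A call with a gripper value outside its range is refused whole. The fingers move at their own pace and stop on an object; "newtons" is the grip in N (left out, the last holds). Time passes only in rows, so rows that do not move let the fingers close. It gives the time, the measured TCP pose, the force, the opening and the grip force at its end, in the units of the state.
- monitor.observe(): the state, without advancing time (a new reading comes with each control period).
- vision.read_camera(name): name is "scene" or "top" or "wrist"; returns the picture (420x560x3 uint8, red, green, blue); there is no depth.
- vision.get_calibration(name): a dict with "K" (3x3 intrinsics, pixels), "T" (4x4, takes a point from camera to world coordinates); the wrist camera has in their place "mount" (4x4, takes a point from camera to tool coordinates, whose origin is the TCP and whose axes are the flange's). Camera axes: x right, y up, looking along -z (the intrinsics and any distortion apply to the point x, -y, -z); pixel columns grow to the right and rows downward; lengths in m; the calibration is good to about 2 mm. The wrist camera is an equidistant fisheye: a pixel r from the principal point sees the ray r / f radians off the axis. A picture is of the moment at which its call begins: read the wrist's pose just before it. get_calibration takes no time and is no camera call.
- workorder.hand_in(): hands the job in; it is judged then, once.
The state is a dict: "time": time; "qpos": joint angles; "qvel": joint speeds; "joint_efforts": joint torques, N m; "tool_pos": TCP position; "tool_rot": TCP orientation; "contact_force": force on the tool from outside, world axes, zero at the start; "torque": the same for the moment, N m; "opening": finger opening in m; "grip_force": force on a finger pad.
Only numpy, scipy, OpenCV 4.12 (cv2) and the standard library are available. Lean on these libraries where they do the work, as an engineer would, in place of code of your own. Each camera call takes 0.05 s, during which the arm holds its last target. There are 200 camera calls.

## Working session

There is one attempt and no reset: what is moved stays moved. The work goes in short steps, Python scripts to look and compute and a tool call to move; the robot and the scene stay as the last step left them, time stands still between calls to the robot, and variables do not carry over. Pictures are saved under pics/ and viewed, at most 10 in all, crops included, and the job is handed in when it is done.

Besides the shell and the picture viewer there is one more tool, called as name(argument=value, ...) on one line, values as JSON. move_arm: Moves the arm, as the interface text tells. Its arguments: {"type":"object","properties":{"rows":{"type":"array","items":{"type":"array","items":{"type":"number"}}},"newtons":{"type":"number"}},"required":["rows"]}

```bash
mkdir -p pics
cat > h.py <<'E'
import numpy as np, cv2
from cell import monitor, vision, workorder
def ray(name,uv,pose=None):
    c=vision.get_calibration(name); K=np.array(c["K"])
    if name!="wrist":
        T=np.array(c["T"]); p=np.linalg.inv(K)@[uv[0],uv[1],1]
        d=np.array([p[0],-p[1],-1.])
    return T[:3,3],T[:3,:3]@(d/np.linalg.norm(d))
def atz(name,uv,z):
    o,d=ray(name,uv); return o+d*(z-o[2])/d[2]
def tri(a,b):
    (o1,d1),(o2,d2)=a,b
    A=np.stack([d1,-d2],1); s=np.linalg.lstsq(A,o2-o1,rcond=None)[0]
    p,q=o1+d1*s[0],o2+d2*s[1]; return (p+q)/2,np.linalg.norm(p-q)
E
python3 - <<'E'
from h import *
for n in ["scene","top"]:
    cv2.imwrite(f"pics/{n}0.png",cv2.resize(vision.read_camera(n)[:,:,::-1],(784,588),interpolation=cv2.INTER_CUBIC))
    c=vision.get_calibration(n); print({k:np.round(v,4).tolist() if not isinstance(v,str) else v for k,v in c.items()})
c=vision.get_calibration("wrist"); print(c)
print(monitor.observe())
E
```

```text
{'K': [[514.4968, 0.0, 276.5889], [0.0, 514.4968, 211.2159], [0.0, 0.0, 1.0]], 'T': [[-0.2, -0.8193, 0.5374, 1.1679], [0.9797, -0.1615, 0.1185, 0.1369], [-0.0103, 0.5502, 0.835, 1.1186], [0.0, 0.0, 0.0, 1.0]]}
{'K': [[381.0551, 0.0, 283.8199], [0.0, 381.0551, 208.6764], [0.0, 0.0, 1.0]], 'T': [[-0.0202, 0.9857, -0.1672, 0.3395], [-0.9997, -0.0217, -0.0072, -0.0296], [-0.0108, 0.167, 0.9859, 0.9893], [0.0, 0.0, 0.0, 1.0]]}
{'K': array([[325.1922621 ,   0.        , 280.77248045],
       [  0.        , 325.1922621 , 206.9968925 ],
       [  0.        ,   0.        ,   1.        ]]), 'mount': array([[ 1.14220253e-04,  9.61129533e-01,  2.76097824e-01,
         7.50339554e-02],
       [ 9.99999882e-01,  2.05544250e-05, -4.85247230e-04,
         1.41786954e-03],
       [-4.72060475e-04,  2.76097846e-01, -9.61129417e-01,
        -1.79839955e-01],
       [ 0.00000000e+00,  0.00000000e+00,  0.00000000e+00,
         1.00000000e+00]])}
{'time': 0.1, 'qpos': array([ 9.69026373e-01,  3.42615925e-01,  1.52490048e+00,  1.32324441e-05,
        1.27541994e+00, -1.45981114e-01]), 'qvel': array([-7.52334000e-05, -1.35586465e-03, -1.16065653e-03, -2.78573497e-04,
       -1.49681036e-03, -2.83796162e-04]), 'joint_efforts': array([ 8.67357157e-04, -4.32004523e+01, -2.44694531e+01,  7.18300324e-02,
        5.26364765e-02, -1.55299637e-05]), 'tool_pos': array([0.2308351 , 0.47109805, 0.20494109]), 'tool_rot': array([-3.14026510e+00, -2.07976997e-04,  2.68579982e+00]), 'contact_force': array([ 0.71129723,  0.62024933, -0.49216456]), 'torque': array([0.04254367, 0.00790609, 0.01027269]), 'grip_force': 0.0, 'opening': 0.09164699627047436}
```

View pics/scene0.png

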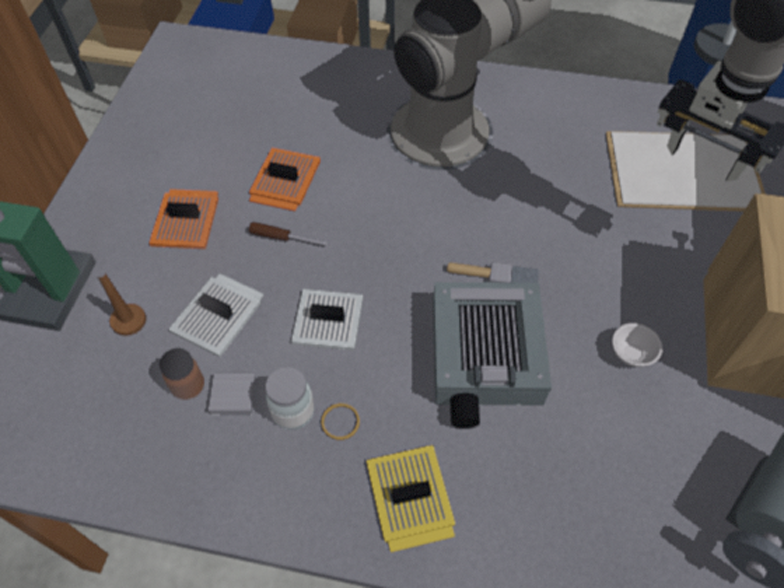

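View pics/top0.png

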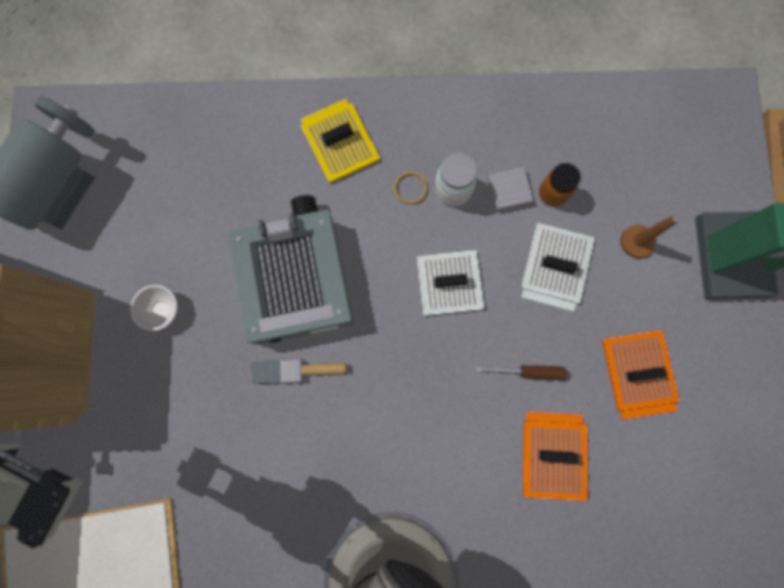

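The scene holds two white frames, in top view at (558,265) and (450,281). The first has a strip along its lower edge (549,298), so it looks like the tongued one. The square one and the orange and yellow frames are not meant. I'll confirm this in enlarged crops.

Run:
```python
from h import *
t=vision.read_camera("top")[:,:,::-1]; s=vision.read_camera("scene")[:,:,::-1]
def crop(im,x,y,w,h,k): return cv2.resize(im[y:y+h,x:x+w],(w*k,h*k),interpolation=cv2.INTER_CUBIC)
cv2.imwrite("pics/filt.png",np.hstack([crop(t,365,150,65,80,6),crop(s,120,185,65,80,6)]))
cv2.imwrite("pics/ext.png",np.hstack([crop(t,157,130,100,120,4),crop(s,300,185,100,120,4)]))
```

```text
(no output)
```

View pics/filt.png

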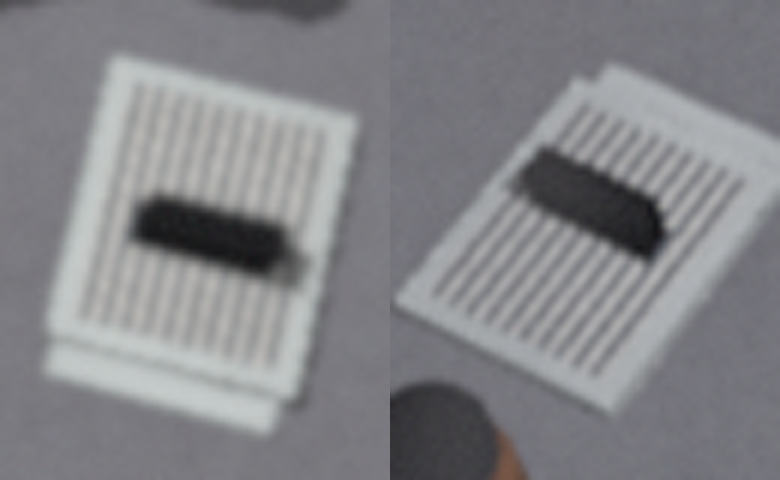

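View pics/ext.png

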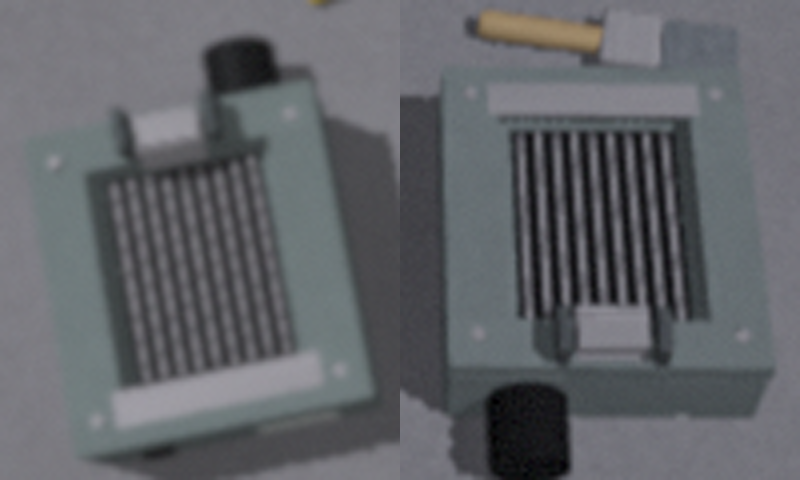

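The frame whose centre is at crop (205,230) has the tongue, a strip along (45..285, 375..433), so it's the right one. The square frame has no tongue. On the extractor, the lip is at (218,388) and the catch at (165,130) in the top crop. Next I'll triangulate.

Run:
```python
from h import *
def P(u,x0,y0,k): return (x0+(u[0]+.5)/k-.5, y0+(u[1]+.5)/k-.5)
tf=lambda u,v:P((u,v),365,150,6); sf=lambda u,v:P((u-390,v),120,185,6)
te=lambda u,v:P((u,v),157,130,4); se=lambda u,v:P((u-400,v),300,185,4)
def T2(a,b): 
    p,e=tri(ray("top",a),ray("scene",b)); return np.round(p*1000,1),round(e*1000,1)
print("frame corners tri", T2(tf(358,118),sf(400,298)),T2(tf(115,58),sf(613,415)))
F=[atz("top",tf(*u),.012)*1000 for u in [(358,118),(115,58),(50,332),(295,398)]]
print(np.round(F,1), np.round([atz("top",tf(*u),.005)[:2]*1000 for u in [(45,375),(270,433)]],1))
x=(F[0]+F[1]-F[2]-F[3]); y=(F[1]+F[2]-F[0]-F[3]); m=np.mean(F,0)
yaw=np.arctan2(x[1],x[0]); print("frame",m,np.degrees(yaw),np.degrees(np.arctan2(-y[0],y[1])),np.linalg.norm(x)/2,np.linalg.norm(y)/2)
print("grip est",m[:2]-8*np.array([np.cos(yaw),np.sin(yaw)]))
S=[T2(te(290,112),se(478,333)),T2(te(55,162),se(742,335)),T2(te(97,422),se(716,95)),T2(te(340,370),se(472,93))]; print("screws",S)
print("screws top z=69.5",[np.round(atz("top",te(*u),.0695)[:2]*1000,1) for u in [(290,112),(55,162),(97,422),(340,370)]])
E=[atz("top",te(*u),.0695)*1000 for u in [(315,85),(28,138),(80,457),(375,400)]]
for F in (E,[s[0] for s in S]):
    x=(F[0]+F[1]-F[2]-F[3]); y=(F[1]+F[2]-F[0]-F[3])
    print("ext",np.mean(F,0),np.degrees(np.arctan2(x[1],x[0])),np.degrees(np.arctan2(-y[0],y[1])),np.linalg.norm(x)/2,np.linalg.norm(y)/2)
print(vision.get_calibration("top").keys())
```

```text
frame corners tri (array([ 600.8, -390.2,   16.1]), np.float64(5.7)) (array([ 632.8, -287.9,    8.3]), np.float64(6.2))
[[ 602.6 -394.8   12. ]
 [ 632.4 -290.    12. ]
 [ 510.1 -254.1   12. ]
 [ 478.9 -357.6   12. ]] [[ 492.4 -252.4]
 [ 464.9 -348. ]]
frame [ 556.00579227 -324.13536136   12.        ] -16.55037723800156 -16.323694706012663 128.27450637549543 108.48302262503479
grip est [ 548.33723511 -321.85649515]
screws [(array([627.2, 112.6,  72.8]), np.float64(2.7)), (array([598.7, 259.4,  71.5]), np.float64(2.5)), (array([435.8, 230. ,  68.2]), np.float64(2.6)), (array([464.2,  82.7,  69.6]), np.float64(4.2))]
screws top z=69.5 [array([628.5, 111.8]), array([599.5, 258.7]), array([435.9, 228.3]), array([464.6,  80.7])]
ext [530.45749527 167.44728803  69.5       ] 10.572531078717889 9.67056988731045 203.68812954462445 181.93258272422136
ext [531.475 171.175  70.525] 10.312581824397858 10.949822325632743 165.65744021926702 149.78293460871967
dict_keys(['K', 'T'])
```

move_arm(rows=[[18,-45,0,0.014,-1],[18,-45,0,0.014,-1],[18,-45,0,0.014,-1],[18,-45,0,0.014,-1],[18,-45,0,0.014,-1],[18,-45,0,0.014,-1],[18,-45,0,0.014,-1],[18,-45,0,0.014,-1],[18,-45,0,0.014,-1],[18,-45,0,0.014,-1],[18,-45,0,0.014,-1],[18,-45,0,0.014,-1]])

```text
time: 1.4
tool_pos: [0.4474, -0.0707, 0.2056]
tool_rot: [3.141, 0.0, 2.854]
contact_force: [0.8, 0.5, 0.5]
opening: 0.0919
grip_force: 0.0
```

move_arm(rows=[[17,-42,0,0,-1],[17,-42,0,0,-1],[17,-42,0,0,-1],[17,-42,0,0,-1],[17,-42,0,0,-1],[17,-42,0,0,-1],[0,0,0,0,-1],[0,0,0,0,-1]])

```text
time: 2.2
tool_pos: [0.5486, -0.321, 0.2043]
tool_rot: [3.14, -0.002, 2.852]
contact_force: [0.0, 0.7, 0.6]
opening: 0.0921
grip_force: 0.0
```

```bash
cat >> h.py <<'E'
from scipy.spatial.transform import Rotation as Ro
def wpose():
    s=monitor.observe(); T=np.eye(4); T[:3,3]=s["tool_pos"]; T[:3,:3]=Ro.from_euler("xyz",s["tool_rot"]).as_matrix(); return T
def wray(uv,T):
    c=vision.get_calibration("wrist"); K=c["K"]; W=T@c["mount"]
    a=(uv[0]-K[0,2])/K[0,0]; b=(uv[1]-K[1,2])/K[1,1]; r=np.hypot(a,b); k=np.sin(r)/r if r>1e-9 else 1
    d=np.array([a*k,-b*k,-np.cos(r)]); return W[:3,3],W[:3,:3]@d
def wz(uv,T,z):
    o,d=wray(uv,T); return o+d*(z-o[2])/d[2]
def wproj(p,T):
    c=vision.get_calibration("wrist"); K=c["K"]; q=np.linalg.inv(T@c["mount"])@np.append(p,1)
    r=np.arctan2(np.hypot(q[0],q[1]),-q[2]); n=np.hypot(q[0],q[1])
    return K[0,2]+K[0,0]*r*q[0]/n, K[1,2]-K[1,1]*r*q[1]/n
E
python3 - <<'E'
from h import *
T=wpose(); im=vision.read_camera("wrist"); np.save("T1.npy",T); cv2.imwrite("w1raw.png",im[:,:,::-1])
cv2.imwrite("pics/w1.png",cv2.resize(im[:,:,::-1],(784,588),interpolation=cv2.INTER_CUBIC))
s=monitor.observe(); print(s["time"],s["tool_pos"],s["tool_rot"],s["contact_force"])
E
```

```text
2.25 [ 0.54863628 -0.31992766  0.20483375] [ 3.14048896e+00 -1.58568102e-03  2.85352653e+00] [-0.4477192   1.11391919  0.18973498]
```

View pics/w1.png

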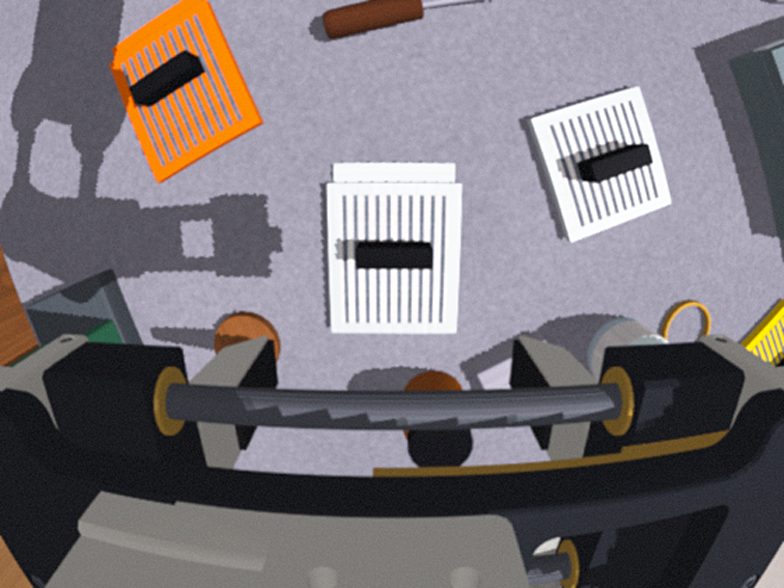

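The wrist view shows the tongued frame at (395,258): corners (328,184), (461,184), (456,332), (331,332), tongue edge at row 164 and ridge top at (395,249). I'll compute its pose.

Run:
```python
from h import *
T=np.load("T1.npy"); q=lambda u:((u[0]+.5)/1.4-.5,(u[1]+.5)/1.4-.5)
F=[wz(q(u),T,.012)*1000 for u in [(456,332),(331,332),(328,184),(461,184)]]
for f in F: print(np.round(f,1))
a,b=F[0]+F[1]-F[2]-F[3],F[0]+F[3]-F[1]-F[2]
m=np.mean(F,0);yaw=np.arctan2(a[1],a[0]);c=np.array([np.cos(yaw),np.sin(yaw)])
print(np.linalg.norm(a)/2,np.linalg.norm(b)/2,np.degrees(yaw),np.degrees(np.arctan2(-b[0],b[1])),"grip",m[:2]-8*c)
for u in [(357,243),(432,243),(394.5,255),(334,164),(455,164)]: print(u,np.round(wz(q(u),T,.042 if u[1]>200 else .005)*1000,1))
# height check: ridge top centre, wrist vs top camera
tu=(365+(213+.5)/6-.5,150+(228+.5)/6-.5)
p,e=tri(wray(q((394.5,249)),T),ray("top",tu)); print("ridge top tri",p*1000,e*1000)
# square frame centre
print(np.round(wz(q((615,163)),T,.04)*1000))
```

```text
[ 632.3 -286.2   12. ]
[ 600.8 -391.8   12. ]
[ 478.1 -353.6   12. ]
[ 509.1 -249.5   12. ]
128.52085964342805 109.40270796551458 -16.929337106427322 -16.575344081406268 grip [ 547.4115692  -317.93900153]
(357, 243) [ 527.7 -341.7   42. ]
(432, 243) [ 544.  -286.8   42. ]
(394.5, 255) [ 544.9 -317.    42. ]
(334, 164) [ 463.7 -344.8    5. ]
(455, 164) [ 492.2 -248.9    5. ]
ridge top tri [ 541.22740932 -314.43415943   56.64825715] 6.970260426712253
[ 521. -124.   40.]
```

move_arm(rows=[[-1,1,-42,0,-1],[0,0,-42,0,-1],[0,0,-42,0,-1],[0,0,-36,0,-1],[0,0,-18,0,-1],[0,0,-8,0,-1],[0,0,0,0,0.3],[0,0,0,0,0.6],[0,0,0,0,0.6],[0,0,0,0,0.6],[0,0,0,0,0.6]], newtons=15)

```text
time: 3.35
tool_pos: [0.5485, -0.32, 0.0186]
tool_rot: [-3.141, 0.002, 2.854]
contact_force: [-0.7, -0.5, 4.3]
opening: 0.0597
grip_force: 15.0
```

move_arm(rows=[[0,0,10,0,0.6],[0,0,25,0,0.6],[0,0,40,0,0.6],[0,0,45,0,0.6],[0,0,45,0,0.6],[0,0,30,0,0.6],[0,0,5,0,0.6],[0,0,0,0,0.6]])

```text
time: 4.15
tool_pos: [0.548, -0.3195, 0.2176]
tool_rot: [-3.142, 0.0, 2.854]
contact_force: [-0.2, 0.2, -5.1]
opening: 0.0593
grip_force: 15.0
```

Run:
```python
from h import *
T=wpose(); im=vision.read_camera("wrist"); np.save("T2.npy",T); cv2.imwrite("w2raw.png",im[:,:,::-1])
cv2.imwrite("pics/w2.png",cv2.resize(im[:,:,::-1],(784,588),interpolation=cv2.INTER_CUBIC)[100:560])
print(monitor.observe())
```

```text
{'time': 4.2, 'qpos': array([-6.48673040e-01,  5.42060688e-01,  1.17538832e+00,  1.14642659e-04,
        1.42706930e+00, -1.93162934e+00]), 'qvel': array([-0.00119502,  0.02771918,  0.02547236,  0.00062506, -0.00016681,
       -0.00059354]), 'joint_efforts': array([ 5.09227684e-02, -5.91659474e+01, -2.84760153e+01, -6.86908001e-02,
        1.09137541e-01, -4.23162510e-04]), 'tool_pos': array([ 0.5473305 , -0.31901672,  0.21578448]), 'tool_rot': array([ 3.14045363e+00, -2.69721848e-03,  2.85373758e+00]), 'contact_force': array([-0.59523802,  0.08903318, -3.30016347]), 'torque': array([-0.04436415,  0.01496701, -0.05424395]), 'grip_force': 14.99827891588211, 'opening': 0.05945378052564422}
```

View pics/w2.png

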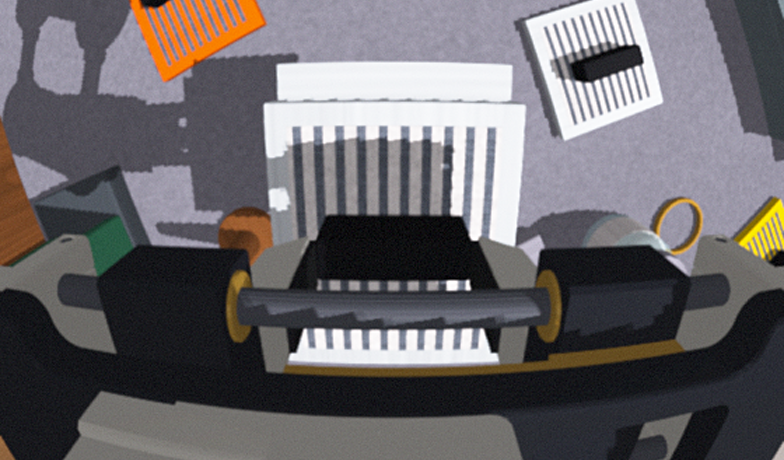

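The frame is held level: tongue edge at (277..513, 165 full-frame row), top-face front corners (265,205) and (524,205). I'll get the in-hand offset and the move to the bay.

Run:
```python
from h import *
T=np.load("T2.npy"); q=lambda u:((u[0]+.5)/1.4-.5,(u[1]+.5)/1.4-.5)
R=T[:3,:3]; 
for u,h in [((265,204),.0066),((524,204),.0066),((277,165),.0136),((513,165),.0136)]:
    p=wz(q(u),T,T[2,3]-h); print(u,np.round(R.T@(p-T[:3,3])*1000,1))
```

```text
(265, 204) [ 58.8 -52.2   6.6]
(524, 204) [58.8 56.5  6.6]
(277, 165) [ 74.9 -48.2  13.6]
(513, 165) [75.  53.  13.6]
```

move_arm(rows=[[9,46,0,0.043,0.6],[9,46,0,0.043,0.6],[9,46,0,0.043,0.6],[9,46,0,0.043,0.6],[9,46,0,0.043,0.6],[9,46,0,0.043,0.6],[9,46,0,0.043,0.6],[9,46,0,0.043,0.6],[9,46,0,0.043,0.6],[9,46,0,0.043,0.6],[9,50,0,0.039,0.6],[0,0,0,0,0.6]])

```text
time: 5.4
tool_pos: [0.6454, 0.1964, 0.2132]
tool_rot: [3.138, -0.005, -2.953]
contact_force: [-1.1, 0.3, -3.2]
opening: 0.0593
grip_force: 15.0
```

move_arm(rows=[[0,0,0,0,0.6],[0,0,0,0,0.6]])

```text
time: 5.6
tool_pos: [0.6462, 0.1886, 0.2154]
tool_rot: [-3.141, -0.004, -2.961]
contact_force: [-0.5, -1.0, -4.3]
opening: 0.059
grip_force: 15.0
```

Run:
```python
from h import *
T=wpose(); im=vision.read_camera("wrist"); np.save("T3.npy",T); cv2.imwrite("w3raw.png",im[:,:,::-1])
cv2.imwrite("pics/w3.png",cv2.resize(im[:,:,::-1],(784,588),interpolation=cv2.INTER_CUBIC))
s=monitor.observe();print(s["time"],s["tool_pos"],s["tool_rot"])
```

```text
5.65 [0.64647883 0.18816996 0.21607768] [-3.14130002e+00 -2.76197767e-03 -2.96203170e+00]
```

View pics/w3.png

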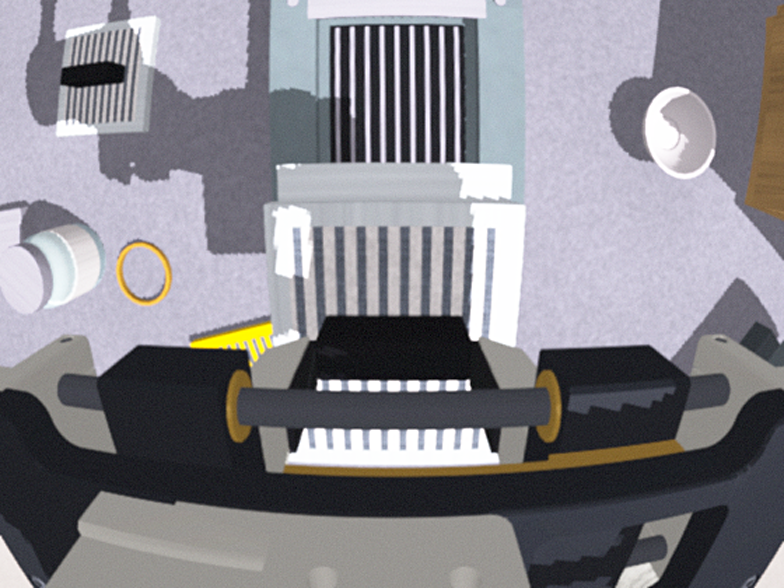

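The bay is visible at (320..480, 20..165), with the lip at the top (row ~10) and the frame's tongue at row 165. I'll enlarge that region.

Run:
```python
from h import *
im=cv2.imread("w3raw.png")[0:125,182:382]; cv2.imwrite("pics/w3c.png",cv2.resize(im,None,fx=4,fy=4,interpolation=cv2.INTER_CUBIC))
```

```text
(no output)
```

View pics/w3c.png

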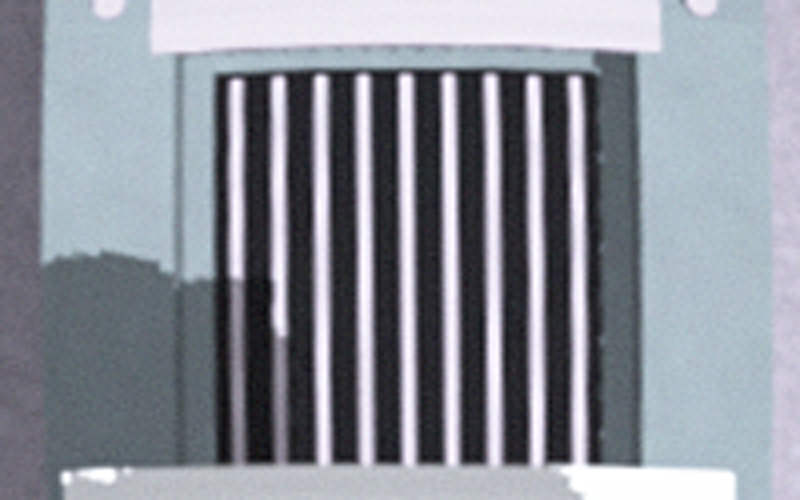

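Run:
```python
from h import *
T=np.load("T3.npy"); q=lambda u:(182+(u[0]+.5)/4-.5,(u[1]+.5)/4-.5)
R=T[:3,:3]; P={}
for n,u in dict(bl1=(178,100),bl2=(180,440),br1=(636.5,100),br2=(640,440),lipL=(152,52),lipR=(661,50),oL1=(42,100),oL2=(44,440),oR1=(768,100),oR2=(774,440)).items():
    p=wz(q(u),T,.0695); P[n]=R.T@(p-T[:3,3])*1000; print(n,np.round(p*1000,1),"tool",np.round(P[n],1))
ang=lambda a,b: np.degrees(np.arctan2((P[b]-P[a])[1],(P[a]-P[b])[0]))
for a,b in [("bl1","bl2"),("br1","br2"),("oL1","oL2"),("oR1","oR2")]: print(a,ang(a,b))
d=P["lipR"]-P["lipL"]; print("lip ang",np.degrees(np.arctan2(d[0],d[1])),"tool yaw",np.degrees(np.arctan2(R[1,0],R[0,0])))
```

```text
bl1 [487.9 105.7  69.5] tool [170.  -53.  146.6]
bl2 [575.  122.3  69.5] tool [ 81.3 -52.4 146.2]
br1 [467.  218.6  69.5] tool [170.4  61.7 146.5]
br2 [554.2 235.2  69.5] tool [ 81.6  62.4 146.2]
lipL [475.5  96.4  69.5] tool [183.8 -60.  146.6]
lipR [451.6 222.5  69.5] tool [184.8  68.3 146.6]
oL1 [491.3  70.4  69.5] tool [173.  -88.4 146.6]
oL2 [579.9  87.4  69.5] tool [ 82.8 -87.6 146.2]
oR1 [457.7 251.9  69.5] tool [173.5  96.1 146.5]
oR2 [546.3 269.3  69.5] tool [ 83.2  97.4 146.2]
bl1 0.44498931027624106
br1 0.45902698798946867
oL1 0.553433002659508
oR1 0.8011587865031471
lip ang 0.44414755513206206 tool yaw -169.66814486453853
```

move_arm(rows=[[-34,-6,0,0.008,0.6],[-34,-6,0,0,0.6],[-33,-5,0,0,0.6],[0,0,-40,0,0.6],[0,0,-35,0,0.6],[0,0,-20,0,0.6],[0,0,-6,0,0.6],[0,0,0,0,0.6],[0,0,0,0,0.6]])

```text
time: 6.55
tool_pos: [0.5469, 0.1722, 0.1179]
tool_rot: [3.142, 0.002, -2.953]
contact_force: [0.9, 0.0, -3.3]
opening: 0.0593
grip_force: 15.0
```

move_arm(rows=[[0,0,-4,0,0.6],[0,0,-3,0,0.6],[0,0,-2,0,0.6],[0,0,-2,0,0.6],[0,0,-2,0,0.6],[0,0,0,0,0.6]])

```text
time: 7.15
tool_pos: [0.5456, 0.1727, 0.1033]
tool_rot: [3.141, -0.001, -2.952]
contact_force: [-2.1, -0.2, -0.0]
opening: 0.0596
grip_force: 15.0
```

move_arm(rows=[[0,0,-2,0,0.6],[0,0,-2,0,0.6],[0,0,-2,0,0.6],[0,0,-2,0,0.6],[0,0,0,0,0.6]])

```text
time: 7.65
tool_pos: [0.5457, 0.1726, 0.0951]
tool_rot: [3.141, -0.001, -2.952]
contact_force: [-3.0, -0.8, -0.8]
opening: 0.0588
grip_force: 15.0
```

Run:
```python
from h import *
T=wpose(); im=vision.read_camera("wrist"); np.save("T4.npy",T); cv2.imwrite("w4raw.png",im[:,:,::-1])
s=vision.read_camera("scene"); cv2.imwrite("s4raw.png",s[:,:,::-1])
a=cv2.resize(im[60:340,120:440,::-1],None,fx=1.5,fy=1.5,interpolation=cv2.INTER_CUBIC)
b=cv2.resize(s[175:315,290:410,::-1],None,fx=2.6,fy=3,interpolation=cv2.INTER_CUBIC)
cv2.imwrite("pics/w4.png",np.hstack([a,b])); print(a.shape,b.shape)
```

```text
(420, 480, 3) (420, 312, 3)
```

View pics/w4.png

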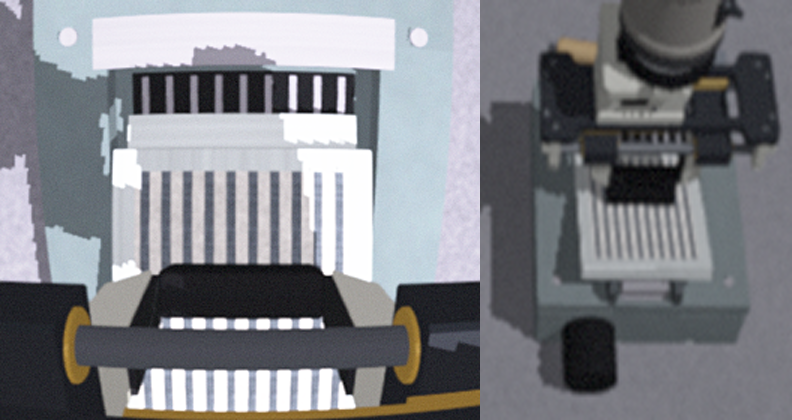

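The tongue is tilted down over the bay: tongue tip at crop row 114 (129..357), lip edge at row 67 (92..394), centred in y. The frame's end rests on the catch guides. I'll compute the tilt.

```bash
cat > tilt.py <<'E'
from h import *
T=np.load("T4.npy")
def fp(p,a,c=0):  # frame pt (x,y,z from underside mm) -> tool coords m; pivot at grasp point, level tcp 18.6 above underside; c grip offset x
    x,y,z=p; x-=c; z-=37.6; X=x*np.cos(a)-z*np.sin(a); Z=x*np.sin(a)+z*np.cos(a)
    return np.array([-X, y, -19-Z])/1000
if __name__=="__main__":
    for a in range(0,24,3):
        o=[]
        for p in [(-73,-50,5),(-73,50,5),(-57,-55,12),(-57,55,12)]:
            u=wproj((T@np.append(fp(p,np.radians(a),1.5),1))[:3],T); o.append([round((u[0]-120)*1.5),round((u[1]-60)*1.5)])
        print(a,o)
    print("tcp",T[:3,3])
    q=lambda u:(120+(u[0]+.5)/1.5-.5,60+(u[1]+.5)/1.5-.5)
    for u in [(92,67),(394,67)]:
        p=wz(q(u),T,.0695); print(np.round(T[:3,:3].T@(p-T[:3,3])*1000,1))
    for a in (12,15,18): print(a,[np.round(fp(p,np.radians(a),1.5)*1000+[0,0,-T[2,3]*1000],1) for p in [(-73,0,0),(-73,0,5),(73,0,0)]])
E
python3 tilt.py
```

```text
0 [[112, 86], [362, 86], [97, 127], [378, 127]]
3 [[115, 90], [360, 90], [99, 130], [376, 130]]
6 [[117, 95], [358, 95], [102, 133], [373, 133]]
9 [[120, 100], [356, 99], [104, 137], [371, 136]]
12 [[122, 105], [354, 105], [106, 140], [370, 140]]
15 [[124, 110], [352, 110], [108, 144], [368, 144]]
18 [[126, 116], [350, 116], [109, 149], [366, 148]]
21 [[127, 122], [348, 122], [111, 153], [364, 153]]
tcp [0.54565905 0.17258477 0.09506719]
[ 83.3 -62.3  25.6]
[83.5 66.9 25.6]
12 [array([ 65.1,   0. , -61.8]), array([ 66.1,   0. , -66.7]), array([-77.8,   0. , -92.2])]
15 [array([ 62.2,   0. , -58.5]), array([ 63.5,   0. , -63.3]), array([-78.8,   0. , -96.3])]
18 [array([ 59.2,   0. , -55.3]), array([ 60.8,   0. , -60. ]), array([ -79.6,    0. , -100.4])]
```

move_arm(rows=[[-4,-0.8,0,0,0.6],[-4,-0.8,0,0,0.6],[-4,-0.8,0,0,0.6],[-4,-0.8,0,0,0.6],[-4,-0.7,0,0,0.6],[0,0,0,0,0.6]])

```text
time: 8.35
tool_pos: [0.528, 0.169, 0.0969]
tool_rot: [-3.142, 0.006, -2.952]
contact_force: [4.6, 1.0, -0.2]
opening: 0.059
grip_force: 15.0
```

```bash
cat > look.py <<'E'
from h import *
import sys
n=sys.argv[1]; T=wpose(); im=vision.read_camera("wrist"); np.save(f"T{n}.npy",T); cv2.imwrite(f"w{n}raw.png",im[:,:,::-1])
g=cv2.cvtColor(im,cv2.COLOR_RGB2GRAY)
print(T[:3,3]); 
for c in (225,250,281,300,330): print(c,g[88:175:1,c].tolist())
E
python3 look.py 5
```

```text
[0.52795127 0.16904889 0.09686505]
225 [187, 188, 187, 188, 188, 184, 185, 183, 188, 207, 227, 208, 153, 123, 131, 130, 134, 135, 134, 132, 131, 130, 134, 134, 133, 134, 129, 133, 134, 136, 133, 132, 136, 134, 133, 138, 132, 131, 137, 138, 132, 131, 130, 148, 179, 190, 196, 196, 196, 195, 196, 204, 195, 200, 199, 198, 196, 198, 192, 195, 197, 200, 201, 198, 195, 195, 192, 181, 184, 187, 193, 190, 191, 190, 191, 187, 190, 189, 187, 188, 186, 187, 192, 197, 201, 197, 196]
250 [189, 176, 131, 105, 100, 105, 102, 100, 109, 133, 133, 142, 135, 139, 132, 132, 133, 135, 136, 138, 130, 133, 132, 137, 136, 137, 138, 127, 136, 140, 137, 130, 133, 131, 130, 140, 139, 139, 137, 136, 135, 128, 134, 168, 196, 199, 198, 198, 200, 199, 198, 205, 206, 202, 202, 200, 198, 195, 198, 204, 200, 202, 206, 200, 201, 196, 192, 181, 186, 192, 192, 192, 192, 192, 191, 193, 192, 193, 190, 191, 195, 190, 194, 196, 199, 197, 190]
281 [181, 133, 105, 103, 100, 103, 103, 106, 120, 137, 142, 140, 139, 141, 135, 139, 134, 139, 134, 138, 128, 136, 140, 140, 136, 138, 141, 133, 138, 139, 138, 133, 138, 136, 138, 134, 
[... 434 characters left out ...]
 135, 134, 136, 141, 135, 140, 136, 138, 157, 194, 198, 201, 198, 199, 201, 203, 205, 203, 203, 201, 195, 196, 200, 195, 199, 204, 205, 199, 200, 198, 194, 191, 183, 193, 199, 196, 196, 197, 195, 201, 195, 193, 194, 196, 193, 197, 194, 186, 154, 128, 132, 129]
330 [186, 188, 186, 185, 184, 184, 190, 183, 189, 213, 234, 236, 237, 236, 236, 235, 232, 234, 235, 236, 235, 233, 235, 235, 236, 233, 235, 235, 236, 236, 235, 234, 233, 231, 235, 233, 232, 233, 234, 233, 234, 235, 235, 243, 252, 254, 253, 253, 253, 253, 254, 254, 254, 254, 253, 253, 253, 253, 254, 253, 254, 255, 249, 215, 189, 188, 190, 219, 253, 255, 254, 253, 254, 253, 253, 253, 253, 254, 254, 253, 254, 254, 255, 235, 189, 180, 180]
```

Run:
```python
from tilt import *
T=np.load("T5.npy"); T4=np.load("T4.npy")
q=lambda u:(120+(u[0]+.5)/1.5-.5,60+(u[1]+.5)/1.5-.5)
L=wz(q((243,67)),T4,.0695); print("lip edge row now",wproj(L,T), "lip bottom",wproj(L-[0,0,.003],T))
for a in range(6,20,2):
    print(a,[np.round(wproj((T@np.append(fp(p,np.radians(a),1.5),1))[:3],T),1).tolist() for p in [(-73,0,5),(-57,-55,12),(-57,55,12)]], np.round(fp((-73,0,0),np.radians(a),1.5)*1000-[0,0,T[2,3]*1000],1))
im=cv2.imread("w5raw.png",0)
for r in (140,162): print(r,[(i,int(im[r,i])) for i in list(range(190,215))+list(range(355,378))])
```

```text
lip edge row now (np.float64(282.03797556289845), np.float64(132.65316726831645)) lip bottom (np.float64(282.0181599694411), np.float64(132.38637884782764))
6 [[278.2, 121.4], [187.7, 148.8], [369.0, 148.7]] [ 70.2   0.  -70.7]
8 [[278.3, 123.6], [188.6, 150.3], [368.1, 150.2]] [ 68.5   0.  -68.3]
10 [[278.3, 126.0], [189.5, 151.9], [367.2, 151.8]] [ 66.8   0.  -65.9]
12 [[278.3, 128.4], [190.4, 153.6], [366.4, 153.4]] [ 65.1   0.  -63.6]
14 [[278.3, 130.9], [191.3, 155.3], [365.6, 155.2]] [ 63.2   0.  -61.4]
16 [[278.4, 133.4], [192.1, 157.1], [364.8, 157.0]] [ 61.3   0.  -59.2]
18 [[278.4, 136.0], [192.9, 159.0], [364.0, 158.9]] [ 59.2   0.  -57.1]
140 [(190, 188), (191, 188), (192, 178), (193, 145), (194, 127), (195, 131), (196, 132), (197, 131), (198, 113), (199, 95), (200, 99), (201, 92), (202, 88), (203, 162), (204, 255), (205, 255), (206, 223), (207, 198), (208, 197), (209, 199), (210, 198), (211, 195), (212, 196), (213, 198), (214, 197), (355, 253), (356, 254), (357, 255), (358, 255), (359, 170), (360, 95), (361, 95), (362, 90), (363, 96), (364, 93), (365, 94), (366, 83), (367, 81), (368, 77), (369, 80), (370, 79), (371, 104), (372, 162), (373, 189), (374, 188), (375, 188), (376, 190), (377, 186)]
162 [(190, 102), (191, 94), (192, 89), (193, 149), (194, 250), (195, 255), (196, 254), (197, 253), (198, 252), (199, 251), (200, 251), (201, 252), (202, 252), (203, 253), (204, 253), (205, 253), (206, 253), (207, 252), (208, 253), (209, 252), (210, 253), (211, 254), (212, 252), (213, 218), (214, 187), (355, 251), (356, 252), (357, 252), (358, 252), (359, 252), (360, 252), (361, 253), (362, 253), (363, 252), (364, 253), (365, 253), (366, 254), (367, 255), (368, 251), (369, 151), (370, 99), (371, 165), (372, 191), (373, 195), (374, 192), (375, 196), (376, 196), (377, 192)]
```

move_arm(rows=[[5,1,0,0,0.6],[5,1,0,0,0.6],[6,1,0,0,0.6],[0,0,0,0,0.6],[0,0,-1,0,0.6],[0,0,-1,0,0.6],[0,0,0,0,0.6]])

```text
time: 9.1
tool_pos: [0.5421, 0.1718, 0.0937]
tool_rot: [3.142, 0.001, -2.952]
contact_force: [0.0, -0.7, -0.6]
opening: 0.0587
grip_force: 15.0
```

```bash
cat > look.py <<'E'
from h import *
import sys
n=sys.argv[1]; T=wpose(); im=vision.read_camera("wrist"); np.save(f"T{n}.npy",T); cv2.imwrite(f"w{n}raw.png",im[:,:,::-1])
g=cv2.cvtColor(im,cv2.COLOR_RGB2GRAY).astype(int)
s=monitor.observe(); print(np.round(T[:3,3],4),np.round(s["contact_force"],1),s["time"])
for c in (225,315,330): print(c,g[120:172,c].tolist())
E
python3 look.py 6; python3 -c "
import cv2
for n in (4,):
  g=cv2.imread(f'w{n}raw.png',0)
  for c in (225,315,330): print(c,g[95:172,c].tolist())"
```

```text
[0.5421 0.1718 0.0937] [ 0.2 -0.7  0. ] 9.15
225 [23, 22, 28, 24, 24, 24, 25, 24, 22, 17, 28, 21, 24, 23, 23, 36, 110, 183, 205, 205, 203, 204, 206, 209, 211, 210, 209, 209, 210, 209, 209, 206, 203, 207, 211, 213, 212, 207, 203, 202, 199, 201, 199, 203, 199, 202, 200, 201, 202, 204, 201, 201]
315 [243, 243, 243, 242, 243, 243, 245, 242, 243, 243, 244, 245, 244, 244, 214, 170, 236, 255, 255, 254, 254, 254, 254, 254, 254, 254, 254, 254, 254, 254, 254, 255, 255, 244, 217, 208, 210, 206, 200, 197, 205, 203, 209, 209, 205, 209, 208, 212, 209, 208, 209, 211]
330 [228, 226, 226, 223, 230, 244, 245, 246, 247, 244, 248, 246, 247, 213, 154, 134, 212, 255, 255, 254, 254, 254, 254, 254, 254, 254, 254, 254, 254, 254, 254, 254, 255, 255, 255, 237, 208, 199, 203, 229, 255, 255, 254, 254, 254, 254, 254, 254, 254, 254, 254, 253]
225 [239, 239, 241, 241, 240, 239, 239, 240, 236, 166, 114, 110, 93, 52, 28, 22, 30, 25, 29, 26, 24, 31, 23, 30, 25, 25, 28, 23, 25, 29, 27, 26, 28, 25, 31, 23, 22, 31, 25, 16, 65, 171, 204, 204, 208, 204, 207, 202, 211, 215, 209, 210, 208, 209, 206, 206, 207, 210, 210, 214, 
[... 160 characters left out ...]
7, 189, 247, 246, 242, 244, 243, 243, 243, 242, 241, 244, 244, 242, 243, 244, 245, 244, 244, 243, 242, 246, 245, 222, 167, 138, 193, 255, 255, 255, 254, 254, 254, 254, 254, 254, 254, 254, 254, 254, 254, 254, 254, 255, 255, 251, 227, 207, 202, 194, 200, 209, 212, 209, 207, 208, 212, 207, 212, 207, 211, 211, 207]
330 [240, 241, 241, 242, 242, 242, 243, 247, 241, 204, 185, 188, 155, 81, 58, 146, 223, 244, 246, 244, 244, 245, 244, 243, 243, 242, 244, 242, 244, 245, 243, 246, 244, 243, 245, 245, 217, 153, 138, 133, 176, 253, 255, 255, 254, 254, 254, 254, 254, 254, 254, 254, 254, 254, 254, 254, 255, 254, 241, 213, 204, 206, 201, 204, 242, 255, 255, 254, 254, 254, 254, 254, 254, 254, 254, 254, 254]
```

move_arm(rows=[[0,0,0,0,0.7],[0,0,0,0,0.7],[0,0,1,0,0.7],[-4,-0.8,0,0,0.7],[-4,-0.8,0,0,0.7],[-4,-0.8,0,0,0.7],[-4,-0.7,0,0,0.7],[0,0,0,0,0.7]], newtons=50)

```text
time: 9.95
tool_pos: [0.5249, 0.1685, 0.0942]
tool_rot: [3.141, -0.002, -2.952]
contact_force: [-0.7, -0.2, -4.9]
opening: 0.0567
grip_force: 50.0
```

```bash
python3 look.py 7
```

```text
[0.5249 0.1685 0.0942] [-0.1 -0.2 -3.7] 10.0
225 [132, 130, 139, 140, 137, 133, 135, 140, 137, 136, 139, 137, 134, 134, 136, 132, 138, 174, 202, 202, 203, 203, 202, 202, 205, 200, 202, 204, 204, 208, 202, 201, 193, 190, 185, 186, 193, 192, 190, 193, 194, 194, 192, 195, 192, 195, 192, 196, 194, 198, 204, 200]
315 [134, 141, 144, 139, 137, 138, 136, 131, 131, 146, 155, 149, 154, 166, 186, 149, 159, 226, 253, 252, 249, 246, 247, 252, 255, 255, 255, 246, 219, 199, 206, 200, 197, 190, 187, 196, 202, 195, 201, 199, 199, 198, 200, 202, 200, 198, 201, 201, 200, 191, 158, 123]
330 [239, 237, 240, 240, 238, 236, 236, 235, 236, 235, 237, 237, 237, 238, 239, 238, 241, 251, 255, 254, 254, 254, 254, 254, 254, 254, 254, 255, 254, 229, 201, 196, 189, 192, 229, 254, 255, 254, 254, 254, 254, 254, 254, 254, 254, 254, 254, 254, 254, 239, 228, 212]
```

move_arm(rows=[[0,0,-2,0,0.7],[0,0,-2,0,0.7],[0,0,-2,0,0.7],[0,0,0,0,0.7]], newtons=25)

```text
time: 10.4
tool_pos: [0.5257, 0.1686, 0.0882]
tool_rot: [3.142, -0.001, -2.952]
contact_force: [-0.3, -0.4, -1.1]
opening: 0.0585
grip_force: 25.0
```

move_arm(rows=[[0.6,0.1,-2,0,0.7],[0.6,0.1,-2,0,0.7],[0,0,0,0,0.7]])

```text
time: 10.7
tool_pos: [0.528, 0.169, 0.085]
tool_rot: [3.141, 0.002, -2.952]
contact_force: [0.0, 0.3, 2.5]
opening: 0.0582
grip_force: 25.0
```

```bash
python3 look.py 8
```

```text
[0.528 0.169 0.085] [-0.7  0.2  3.9] 10.75
225 [142, 143, 144, 134, 142, 142, 141, 138, 141, 141, 141, 134, 147, 183, 204, 211, 214, 210, 204, 204, 209, 203, 203, 202, 207, 204, 206, 206, 205, 203, 201, 187, 187, 191, 194, 195, 196, 194, 198, 201, 198, 196, 194, 197, 196, 197, 200, 193, 182, 178, 178, 173]
315 [139, 134, 146, 143, 140, 144, 143, 146, 142, 142, 144, 136, 168, 215, 228, 228, 226, 221, 219, 215, 212, 207, 203, 203, 209, 210, 208, 204, 208, 202, 196, 190, 197, 199, 202, 204, 203, 202, 198, 197, 202, 202, 202, 201, 202, 203, 202, 199, 179, 156, 155, 158]
330 [237, 236, 238, 237, 239, 240, 238, 238, 239, 242, 243, 244, 248, 255, 255, 255, 254, 254, 254, 254, 254, 254, 254, 255, 255, 255, 250, 245, 236, 206, 190, 205, 244, 255, 255, 254, 254, 254, 254, 254, 254, 254, 254, 254, 254, 254, 254, 255, 255, 209, 150, 140]
```

move_arm(rows=[[-2,-0.4,-1,0,0.7],[-1,-0.2,-2,0,0.7],[0,0,-2,0,0.7],[0,0,0,0,0.7]])

```text
time: 11.15
tool_pos: [0.5248, 0.1683, 0.0796]
tool_rot: [3.142, 0.002, -2.952]
contact_force: [3.5, 0.8, 1.0]
opening: 0.0584
grip_force: 25.0
```

```bash
python3 look.py 9
```

```text
[0.5248 0.1683 0.0796] [3.4 1.5 0.3] 11.2
225 [142, 141, 140, 143, 144, 141, 141, 139, 142, 138, 143, 142, 144, 141, 143, 141, 139, 135, 148, 188, 207, 206, 205, 203, 195, 201, 192, 190, 185, 191, 194, 196, 198, 194, 198, 196, 191, 197, 191, 199, 194, 190, 197, 192, 162, 121, 110, 111, 109, 115, 123, 127]
315 [141, 148, 143, 150, 144, 140, 141, 140, 146, 140, 145, 143, 143, 144, 138, 144, 141, 141, 165, 200, 206, 205, 202, 202, 194, 195, 190, 183, 189, 195, 201, 197, 197, 200, 198, 200, 203, 197, 194, 200, 203, 199, 198, 200, 198, 194, 197, 199, 203, 204, 197, 193]
330 [243, 239, 186, 145, 140, 140, 135, 135, 138, 141, 137, 144, 138, 140, 139, 138, 140, 132, 212, 255, 255, 255, 255, 255, 227, 188, 189, 184, 190, 193, 199, 201, 197, 196, 200, 201, 198, 198, 197, 202, 214, 220, 219, 217, 208, 197, 189, 184, 187, 189, 192, 192]
```

move_arm(rows=[[1.2,0.2,-2,0,0.7],[1.2,0.2,-2,0,0.7],[0.6,0.1,-1,0,0.7],[0,0,0,0,0.7]], newtons=40)

```text
time: 11.6
tool_pos: [0.5277, 0.1689, 0.0745]
tool_rot: [3.141, 0.001, -2.952]
contact_force: [4.8, 2.2, 1.5]
opening: 0.0581
grip_force: 40.0
```

```bash
python3 look.py 10
```

```text
[0.5277 0.1689 0.0745] [3.9 1.5 2.4] 11.65
225 [146, 142, 147, 140, 145, 145, 148, 146, 143, 146, 143, 142, 138, 143, 165, 194, 200, 206, 202, 202, 201, 196, 190, 183, 182, 188, 193, 194, 196, 196, 199, 191, 193, 196, 195, 193, 198, 195, 195, 196, 190, 176, 127, 102, 96, 94, 104, 106, 94, 98, 101, 92]
315 [146, 142, 141, 147, 142, 142, 147, 145, 145, 148, 141, 148, 144, 151, 182, 201, 201, 202, 199, 197, 196, 192, 190, 178, 179, 191, 199, 192, 198, 195, 195, 197, 194, 195, 197, 193, 196, 196, 196, 194, 193, 204, 208, 207, 203, 206, 207, 209, 209, 206, 207, 204]
330 [208, 157, 137, 141, 143, 139, 145, 144, 145, 144, 143, 143, 138, 166, 245, 255, 255, 255, 255, 237, 195, 189, 187, 184, 186, 196, 204, 201, 204, 201, 206, 204, 205, 204, 202, 202, 204, 199, 202, 203, 202, 206, 213, 207, 209, 204, 210, 210, 214, 210, 213, 202]
```

move_arm(rows=[[0.5,0.1,-1,0,0.7],[0,0,-1,0,0.7],[0,0,-1,0,0.7],[0,0,0,0,0.7],[0,0,0,0,0.7]], newtons=55)

```text
time: 12.15
tool_pos: [0.5281, 0.1689, 0.0738]
tool_rot: [-3.142, 0.002, -2.952]
contact_force: [-1.1, -0.2, 18.3]
opening: 0.0568
grip_force: 55.0
```

```bash
python3 look.py 11
python3 - <<'E'
from h import *
t=vision.read_camera("top"); s=vision.read_camera("scene")
a=cv2.resize(t[130:250,150:260,::-1],None,fx=3.5,fy=3.5,interpolation=cv2.INTER_CUBIC)
b=cv2.resize(s[185:305,300:400,::-1],None,fx=3.5,fy=3.5,interpolation=cv2.INTER_CUBIC)
cv2.imwrite("tmp11.png",np.hstack([a,b]))
E
```

```text
[0.5281 0.1689 0.0738] [-1.4  1.  17.9] 12.2
225 [142, 142, 145, 146, 150, 146, 147, 146, 143, 144, 146, 141, 141, 151, 180, 201, 205, 207, 201, 202, 197, 194, 189, 180, 180, 189, 194, 199, 192, 193, 196, 192, 195, 191, 196, 193, 190, 194, 197, 198, 192, 148, 107, 99, 95, 93, 100, 104, 103, 100, 95, 85]
315 [144, 142, 138, 147, 142, 147, 147, 144, 148, 144, 147, 144, 146, 165, 200, 201, 200, 201, 199, 197, 193, 191, 188, 182, 185, 195, 195, 197, 200, 200, 203, 196, 195, 196, 199, 200, 197, 197, 192, 198, 200, 206, 208, 211, 208, 214, 211, 215, 207, 207, 202, 202]
330 [153, 142, 144, 140, 146, 144, 145, 148, 141, 144, 146, 142, 146, 207, 255, 255, 255, 255, 250, 211, 191, 193, 188, 183, 187, 198, 204, 204, 201, 206, 202, 204, 203, 204, 204, 201, 206, 200, 206, 206, 205, 200, 207, 211, 213, 211, 213, 211, 214, 220, 213, 203]
```

move_arm(rows=[[0,0,-1,0,0.7],[0,0,-1,0,0.7],[0,0,0,0,0.7],[0,0,0,0,0.7]])

```text
time: 12.7
tool_pos: [0.5281, 0.169, 0.0736]
tool_rot: [-3.141, 0.003, -2.952]
contact_force: [-6.9, -0.7, 32.1]
opening: 0.0572
grip_force: 55.0
```

move_arm(rows=[[0,0,2,0,0.7],[0,0,1,0,0.7],[0,0,0,0,0],[0,0,0,0,-0.5],[0,0,0,0,-1],[0,0,0,0,-1],[0,0,10,0,-1],[0,0,30,0,-1],[0,0,45,0,-1],[0,0,45,0,-1],[-10,0,10,0,-1],[0,0,0,0,-1]])

```text
time: 13.9
tool_pos: [0.5175, 0.169, 0.2147]
tool_rot: [3.141, 0.003, -2.952]
contact_force: [0.6, -0.6, -1.0]
opening: 0.0915
grip_force: 0.0
```

move_arm(rows=[[45,20,0,0,-1],[45,20,0,0,-1],[30,20,0,0,-1],[0,0,0,0,-1],[0,0,0,0,-1]])

```text
time: 14.4
tool_pos: [0.6368, 0.2288, 0.2091]
tool_rot: [-3.141, -0.006, -2.952]
contact_force: [0.7, 0.5, -0.4]
opening: 0.092
grip_force: 0.0
```

Run:
```python
from h import *
T=wpose(); w=vision.read_camera("wrist"); np.save("T12.npy",T); cv2.imwrite("w12raw.png",w[:,:,::-1])
t=vision.read_camera("top"); s=vision.read_camera("scene"); cv2.imwrite("s12.png",s[:,:,::-1]); cv2.imwrite("t12.png",t[:,:,::-1])
f=lambda im,x,y,ww,h,k: cv2.resize(im[y:y+h,x:x+ww,::-1],(ww*k,h*k),interpolation=cv2.INTER_CUBIC)
b=f(s,305,185,95,125,4); a=cv2.resize(w[0:250,160:400,::-1],(400,500) if 0 else (420,500),interpolation=cv2.INTER_CUBIC)
cv2.imwrite("pics/fin.png",np.hstack([a,b])); o=monitor.observe(); print(o["time"],o["tool_pos"],o["contact_force"])
```

```text
14.55 [0.63668571 0.22825472 0.21217077] [-0.3273628   0.23183452 -0.45744457]
```

View pics/fin.png

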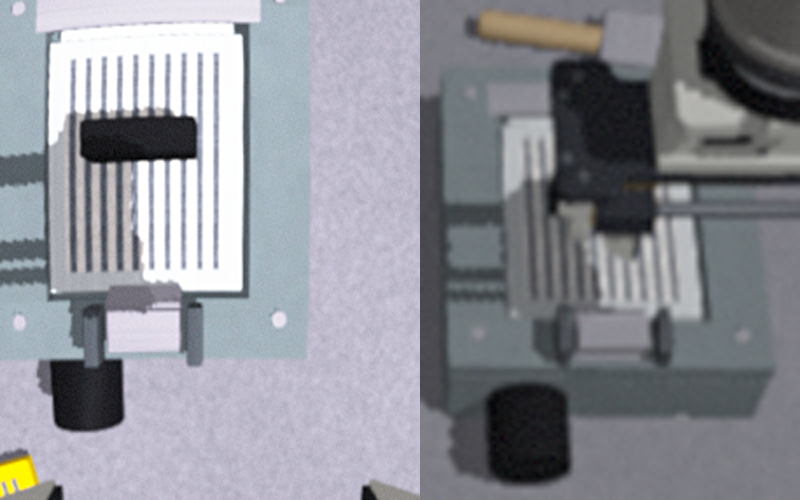

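The final view shows the frame in the bay. The tongue is under the lip, with about 8 mm of it visible (rows 22–40). The catch nose (107..180, row 285) overlaps the frame's end (row 293), and in the scene view the catch is back at the same pixels as before the insertion. The gripper is open and clear, so I'm handing in.

```bash
python3 -c "
from cell import workorder; print(workorder.hand_in())"
```

```text
the job is handed in; nothing more can be done
None
```

The tongued filter frame is back in the extractor bay, tongue under the lip and pressed home with the catch snapped over it; the gripper is clear, I touched nothing else on the bench, and the job was handed in at about 14.6 s.

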